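Open the tight brass bangle tin in the stall's hold-down

TASK

Open the brass tin on the jewellery stall: its deep lid is a tight fit, so put the closed tin between the two runners of the hold-down and push it home under the hooked head, without ramming it, then draw the lid straight up off it. Leave the open base standing there on the counter, still home under the hooks, and set the lid down (do not drop it) right way up, wholly on the grey felt pad. Do not disturb the bangles, the jar or the steel weight.

Things in the scene. Friction and masses are not known exactly. Their poses are not given: they have to be found in the camera images.
- lid_mid (a point): Centre of the square brass lid, half-way up: 30.5 mm above its lower rim, 30.5 below its flat top. 57 x 57 mm outside, 61 tall, walls 2.5, open below, 0.12 kg; a 14 mm ball finial reaches 19 mm above the top. z up, x and y square to its sides (all alike). Closed, this point is 38.5 mm above the tin's underside and the lid bottoms on the base, so pressing down does no harm.
- base: Loose tin base, 0.25 to 0.4 kg; origin centre of underside, z up, x, y square to its sides (all alike). Foot 76 x 76 mm, 5 thick (9.5 beyond the lid all round); open body 50 x 50 mm, 66 high.
- tin_leaves (a point): Point in the tin base 52 mm above its underside, level with four sprung leaves that grip the lid inside. The lid covers 58 mm of the base with 1 mm clearance; sliding it off takes about 8 to 18 N until 51 mm is drawn, more than the base weighs: the closed tin can be carried by its lid, and the lid comes off only if the base is held.
- keeper: Hold-down, fixed on the counter. Origin on the counter midway between two runners; +x is the way the tin is pushed in, z up. Runners 180 mm long (x -90 to 90), 14 wide, 4 high, inner edges at y -41 and 41 mm; a tie bar 4 high at x 80 to 90. The tin's foot goes on the bare counter between them. A dark wooden hooked head is clamped across the runners.
- hook_zone (a point): On the counter at the hold-down's x = 37 mm, mid-line: middle of the range (x 10 to 65 mm) in which the head's stop face may be clamped. Where it is is not measured: see or feel it; it does not yield. From the stop face 36 mm back to -x a hook overhangs each side of the foot: underside 8.6, top 16 mm up, inner edge y -31, 31; screw heads reach 22 mm.
- set_down (a point): On the counter on the runners' mid-line at the hold-down's x = -70 mm; same axes. A tin set down with its centre here or further to -x is clear of the hooks wherever the head is. Pushed along +x, its foot goes under the hooks and meets the stop with the tin's centre 38 mm short of the stop face. The hooks then hold the foot down.
- pad: Grey felt display pad, fixed to the counter, 140 x 140 mm, 4 thick. Origin at the centre of its underside, x and y along its sides.
- bangles: Bystander: loose stack of four bangles, 68 mm across, 25 high. Origin under its centre.
- jar: Bystander: small amber glass jar, 44 mm across, 60 high. Origin under its centre.
- weight: Bystander: steel scale weight with a knob, 48 mm across, 42 high. Origin under its centre.
There are look-alikes about, which are no part of the job. Leave any green or purple look-alike of the part that bears lid_mid alone. What is shaped like the keeper but pink is not meant.

How it is judged (in metres and radians):
On the way, in this order (a step that is already met when the one before it is completed fails the run):
1. the tin, still closed, is pushed home under the hooks: on the counter, between the runners, its foot within 10 mm of the head's stop face (x of base in the frame of head between -0.048 and -0.03 m and y of base in the frame of keeper between -0.006 and 0.006 m and (angle between the x axis of base and the x axis of keeper, either way round below 0.12 rad or angle between the x axis of base and the y axis of keeper, either way round below 0.12 rad) and angle between base's own z axis and vertical below 0.06 rad and height (world z) of base below 0.005 m and z of lid_mid in the frame of base below 0.046 m), for 0.1 s.
2. the lid is drawn right off, straight up, while the base stays down between the runners (x of base in the frame of head between -0.048 and -0.03 m and y of base in the frame of keeper between -0.006 and 0.006 m and (angle between the x axis of base and the x axis of keeper, either way round below 0.12 rad or angle between the x axis of base and the y axis of keeper, either way round below 0.12 rad) and angle between base's own z axis and vertical below 0.06 rad and height (world z) of base below 0.006 m and z of lid_mid in the frame of base above 0.1 m and horizontal distance between lid_mid and base below 0.02 m), for 0.05 s.
3. the lid is set on the pad while still held (contact force between lid and pad above 0.3 N and contact force between the fingers and lid above 0.5 N), for 0.03 s.
At the end, for the whole second after the job is handed in: Base flat on the counter, home under the hooks: foot within 10 mm of the head's stop face (base centre within 48 mm), within 6 mm of the mid-line, square to 0.12 rad. Lid mouth down on the pad, upright to 0.08 rad, centre within 44 mm of the pad's along each side. Both at rest (x of base in the frame of head between -0.048 and -0.03 m and y of base in the frame of keeper between -0.006 and 0.006 m and (angle between the x axis of base and the x axis of keeper, either way round below 0.12 rad or angle between the x axis of base and the y axis of keeper, either way round below 0.12 rad) and angle between base's own z axis and vertical below 0.06 rad and height (world z) of base below 0.002 m and x of lid_mid in the frame of pad between -0.044 and 0.044 m and y of lid_mid in the frame of pad between -0.044 and 0.044 m and z of lid_mid in the frame of pad below 0.038 m and angle between lid_mid's own z axis and vertical below 0.08 rad and linear speed of each of base, lid below 0.01 m/s); the robot touches nothing.
It fails at once if a bystander is moved more than 20 mm (distance of any of bangles, jar, weight from where it was at the start of the episode above 0.02 m).
It fails at once if the tin is rammed into the hold-down (more than 45 N) (contact force between base and head above 45 N).
It also fails if it takes over 58 s, if anything falls off the work surface, if the arm or the gripper's body presses on something with over 40 N, if the wrist force passes 120 N, or if a joint passes its speed limit or range.

ROBOT

A 6-joint arm with a two-finger parallel gripper is mounted at the origin on the work surface. World frame = base frame: x ahead of the robot, y to its left, z up, the work surface at z = 0. Lengths are in mm, angles in rad, forces in N, time in s.
With the tool pointing down it reaches from about 200 to 875 mm from the base axis. Payload 3.4 kg.
Tool frame: the origin (TCP) lies at the very end of the fingers, on their centre line; the grasp point (between the pads) lies 19 mm behind it; z points along the fingers, y is the line along which they close (so a half turn about z gives the same grasp; the last joint's range is limited). The gripper opens to 94 mm and grips with 3 to 60 N. Pads are 16 mm wide; open, the fingers measure 119 mm over their backs; the gripper's body (75 mm by 177 mm) begins 78 mm behind the grasp point.
Start: joints at [-1.414, 0.276, 1.505, -0, 1.361, -0.121], TCP at [157.687, -552.992, 205.493] pointing down, gripper open.
Joint ranges: [-2.89, 2.89], [-0.75, 2.08], [0.22, 2.7], [-1.18, 4.32], [0.11, 2.71], [-2.7, 2.7]. Speed limits (rad/s): [2.57, 2.57, 3.14, 3.14, 3.14, 3.14].

INTERFACE

Orientations are given as [roll, pitch, yaw] about the fixed x, y, z axes, in that order (R = Rz(yaw) Ry(pitch) Rx(roll)).
In Python, from plant import arm gives the robot as it stands. The module is installed in compiled form; this text tells all that it offers.
- The arm moves only by the shell command python3 -m creep 'ROWS' [FORCE]. ROWS is a JSON object of lists of equal length, an entry for each row: "xyz": the shift along the tool's x, y, z in m, a list of three; "spin": the turn about the tool's z in degrees; "jaw": the finger opening in m, from 0 to 0.094. In form: {"xyz": [[x, y, z], ...], "spin": [spin, ...], "jaw": [jaw, ...]}. A call has 1 to 12 rows; each row shifts and turns the commanded pose from where the row before left it, along the tool's axes as they then stand; what a row does not reach is not made up. A row lasts 1/10 s, in which the tool goes at most 50 mm and 8.59 degrees, less where a joint would pass 70% of its speed; a pose out of reach is approached as far as the arm can. A call is refused whole if a number of a shift passes 0.05 or a number of a turn 8.59, either way. A call with a gripper value outside its range is refused whole. The fingers move at their own pace and stop on an object; FORCE is the grip in N (left out, the last holds). Time passes only in rows, so rows that do not move let the fingers close. It gives the time, the measured TCP pose, the force, the opening and the grip force at its end, in the units of the state.
- arm.state(): the state, without advancing time (a new reading comes with each control period).
- arm.snapshot(name): name is "scene" or "top" or "wrist"; returns the picture (400x640x3 uint8, red, green, blue); there is no depth.
- arm.get_calibration(name): a dict with "fovy" (degrees; the focal length in pixels is half the picture's height over the tangent of half this angle, whatever the lens; pixels are square), "cx", "cy" (the principal point, pixels), "pose" (4x4, takes a point from camera to world coordinates). Camera axes: x right, y down, z forward; pixel columns grow to the right and rows downward; lengths in mm; the calibration is good to about 2 mm. A picture is of the moment at which its call begins: read the wrist's pose just before it. get_calibration takes no time and is no camera call; for the wrist camera it gives the pose at the moment of the call.
- arm.finish_job(): hands the job in; it is judged then, once.
The state is a dict: "clock": time; "joints": joint angles; "qd": joint speeds; "tau": joint torques, N m; "position": TCP position; "tool_rot": TCP orientation; "wrist_force": force on the tool from outside, world axes, zero at the start; "torque": the same for the moment, N m; "opening": finger opening in mm; "gripper_force": force on a finger pad.
Only numpy, scipy, OpenCV 4.12 (cv2) and the standard library are available. Lean on these libraries where they do the work, as an engineer would, in place of code of your own. Each camera call takes 0.05 s, during which the arm holds its last target. There are 200 camera calls.

## Working session

There is one attempt and no reset: what is moved stays moved. The work goes in short steps, Python scripts to look and compute and a shell command to move; the robot and the scene stay as the last step left them, time stands still between calls to the robot, and variables do not carry over. Pictures are saved under pics/ and viewed, at most 13 in all, crops included, and the job is handed in when it is done.

```bash
mkdir -p pics
cat > h.py <<'E'
import numpy as np,cv2,sys
from plant import arm
def snap(n,f):
    c=arm.get_calibration(n); im=arm.snapshot(n); cv2.imwrite('pics/'+f,cv2.cvtColor(im,cv2.COLOR_RGB2BGR)); np.savez('pics/'+f+'.npz',P=np.array(c['pose']),k=[c['fovy'],c['cx'],c['cy']]); return im
def ray(f,u,v,z):
    d=np.load('pics/'+f+'.npz');P=d['P'];fy,cx,cy=d['k'];F=200/np.tan(np.radians(fy)/2)
    r=P[:3,:3]@np.array([(u-cx)/F,(v-cy)/F,1]);o=P[:3,3];return np.round(o+r*(z-o[2])/r[2],1)
def proj(f,p):
    d=np.load('pics/'+f+'.npz');P=d['P'];fy,cx,cy=d['k'];F=200/np.tan(np.radians(fy)/2)
    q=P[:3,:3].T@(np.array(p)-P[:3,3]);return np.round([cx+F*q[0]/q[2],cy+F*q[1]/q[2]],1)
E
python3 - <<'E'
from h import *
a=snap('scene','s1.png');b=snap('top','t1.png')
print(arm.get_calibration('top'));print(arm.state())
E
```

```text
{'fovy': 56.46289071627129, 'cx': 318.4241159908875, 'cy': 194.26101027579034, 'pose': array([[ 5.84351397e-03, -9.87346211e-01,  1.58471804e-01,
         3.60536084e+02],
       [-9.99973247e-01, -6.46687699e-03, -3.41820340e-03,
        -2.62014212e+01],
       [ 4.39976784e-03, -1.58447590e-01, -9.87357586e-01,
         9.80130741e+02],
       [ 0.00000000e+00,  0.00000000e+00,  0.00000000e+00,
         1.00000000e+00]])}
{'clock': 0.1, 'joints': array([-1.41398754e+00,  2.76565720e-01,  1.50598955e+00, -2.05011623e-05,
        1.36073712e+00, -1.21004706e-01]), 'qd': array([-0.00094248, -0.00181021, -0.00264449, -0.00049914,  0.00117437,
       -0.00024905]), 'tau': array([ 2.12796724e-03, -4.05454338e+01, -2.37777936e+01,  7.04889838e-02,
        2.97933526e-02, -3.80452764e-05]), 'position': array([ 157.59923127, -552.44354861,  204.67866587]), 'tool_rot': array([-3.13990293e+00, -1.85277870e-04,  2.77817625e-01]), 'wrist_force': array([-0.19127132,  0.25836818,  0.01423597]), 'torque': array([-0.01129236,  0.00512296, -0.01678084]), 'gripper_force': 0.0, 'opening': 93.6060179308519}
```

View pics/t1.png

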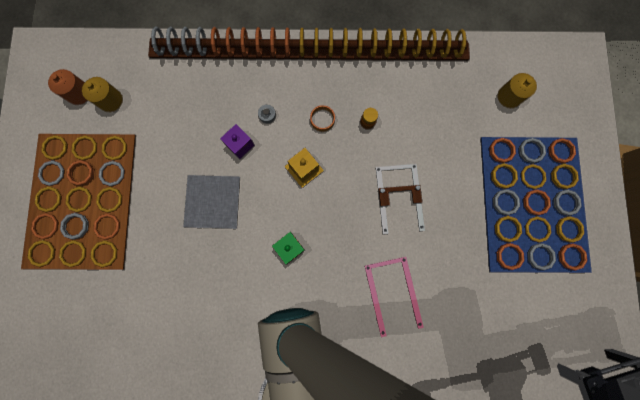

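View pics/s1.png

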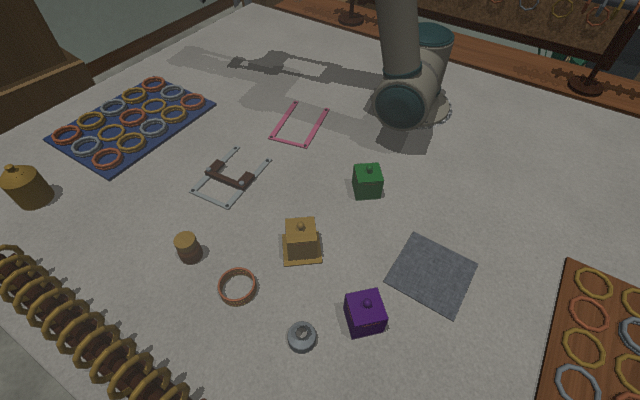

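The top view shows three square lids: brass with a foot at (303,166), purple at (237,141) and green at (288,248). I choose the brass one. There are two frames: the white keeper at (400,200), with a brown head at row 190, and a pink one at (395,297), which is not meant. The pad is at (212,202), bangles (322,118), jar (370,118), weight (267,114). One close crop will check the choice.

Run:
```python
import cv2
b=cv2.imread('pics/t1.png')
a=cv2.resize(b[140:200,265:345],None,fx=6,fy=6,interpolation=cv2.INTER_CUBIC)
k=cv2.resize(b[155:240,365:435],None,fx=6,fy=6,interpolation=cv2.INTER_CUBIC)[:510]
import numpy as np
a=np.pad(a,((0,150),(0,0),(0,0)));a=a[:510,:370] if 0 else a
cv2.imwrite('pics/c1.png',np.hstack([cv2.resize(a,(376,400))if 0 else a[:510,60:420],k]))
```

```text
(no output)
```

View pics/c1.png

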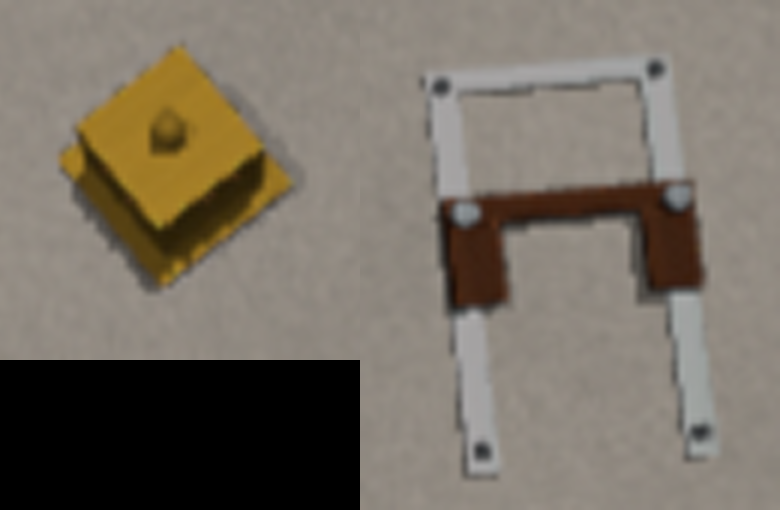

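The crop shows the brass tin with its foot, rotated about 40 degrees, and the white keeper with its dark head. Next I work out the poses.

Run:
```python
from h import *
f='t1.png'
L=lambda x,y,z:ray(f,275+x/6,140+y/6,z)
K=lambda x,y,z:ray(f,365+(x-360)/6,155+y/6,z)
t=[L(*p,69) for p in[(180,45),(78,128),(162,228),(265,150)]];print(t,np.mean(t,0))
for i in range(4):
    d=t[i]-t[i-1];print(np.linalg.norm(d),np.degrees(np.arctan2(d[1],d[0]))%90)
ft=[L(*p,5) for p in[(58,160),(153,287),(293,183)]];print(ft,(ft[0]+ft[2])/2)
for i in(1,2):
    d=ft[i]-ft[i-1];print(np.linalg.norm(d),np.degrees(np.arctan2(d[1],d[0]))%90)
k=[K(*p,4) for p in[(422,76),(668,58),(716,456),(466,476)]];print(k,np.mean(k,0))
for i in range(4):
    d=k[i]-k[i-1];print(np.linalg.norm(d),np.degrees(np.arctan2(d[1],d[0])))
c=np.mean(k,0);d=k[0]-k[3]+k[1]-k[2];th=np.arctan2(d[1],d[0]);X=np.array([np.cos(th),np.sin(th),0])
print('yaw',np.degrees(th),'stop',[(K(*p,16)-c)@X for p in[(505,222),(638,212)]],'hookend',[(K(*p,16)-c)@X for p in[(508,302),(700,288)]],'setdown',c-70*X,c-80*X)
for n,p in dict(pad1=(187,176),pad2=(239,178),pad3=(237,228),pad4=(184,226)).items():print(n,ray(f,*p,4))
for n,p in dict(bang=(322,118),jar=(370,118),w=(267,114),gr=(288,242),pur=(237,140)).items():print(n,ray(f,*p,30))
```

```text
[array([626.3,   5.3,  69. ]), array([590. ,  47.6,  69. ]), array([547.6,  11.8,  69. ]), array([581.1, -30.8,  69. ])] [586.25    8.475  69.   ]
57.846780377130706 38.61340239530139
55.74029063433377 40.63474226497206
55.49234181398365 40.17572787739374
54.19418788025151 38.180978593268506
[array([591.4,  61.4,   5. ]), array([534. ,  18.2,   5. ]), array([581.6, -43.7,   5. ])] [586.5    8.85   5.  ]
71.84010022264722 36.965603201899086
78.08565809417247 37.55964445655494
[array([ 590.6, -182. ,    4. ]), array([ 599.6, -292.6,    4. ]), array([ 421.7, -307.2,    4. ]), array([ 412.3, -197.9,    4. ])] [ 506.05  -244.925    4.   ]
179.00754174056468 5.095902983028638
110.96558024901238 -85.34784524141386
178.49809522793237 -175.30833119627326
109.70346393801792 94.91544695874472
yaw 4.894073911979162 stop [np.float64(18.917448791218153), np.float64(18.717618530896374)] hookend [np.float64(-16.287977387744593), np.float64(-16.770238518512677)] setdown [ 436.30521121 -250.89697097    4.        ] [ 426.34166996 -251.75010968    4.        ]
pad1 [564.3 321.7   4. ]
pad2 [559.8 182.7   4. ]
pad3 [426.5 182.7   4. ]
pad4 [430.9 321.3   4. ]
bang [719.4 -37.8  30. ]
jar [ 720.4 -166.1   30. ]
w [729.5 109.3  30. ]
gr [390.2  46.8  30. ]
pur [656.8 186.5  30. ]
```

```bash
python3 -m creep '{"xyz":[[0.0378,-0.0281,0],[0.0378,-0.0281,0],[0.0378,-0.0281,0],[0.0378,-0.0281,0],[0.0378,-0.0281,0],[0.0378,-0.0281,0],[0.0378,-0.0281,0],[0.0378,-0.0281,0],[0.0378,-0.0281,0],[0.0378,-0.0281,0],[0.0378,-0.0281,0],[0.0378,-0.0281,0]],"spin":[0,0,0,0,0,0,0,0,0,0,0,0],"jaw":[0.094,0.094,0.094,0.094,0.094,0.094,0.094,0.094,0.094,0.094,0.094,0.094]}' && python3 -m creep '{"xyz":[[0.0378,-0.0281,0],[0.0378,-0.0281,0],[0.0378,-0.0281,0],[0,0,0],[0,0,0],[0,0,0],[0,0,0],[0,0,0]],"spin":[0,0,0,-7.5,-7.5,-7.5,0,0],"jaw":[0.094,0.094,0.094,0.094,0.094,0.094,0.094,0.094]}'
python3 - <<'E'
from h import *
snap('wrist','w1.png')
print(proj('w1.png',[586.4,8.7,69]))
E
```

```text
clock: 1.3
position: [502.0, -102.5, 205.2]
tool_rot: [3.142, 0.0, 0.278]
wrist_force: [1.2, -0.7, -0.2]
opening: 94.1
gripper_force: 0.0
clock: 2.1
position: [587.1, 7.8, 205.1]
tool_rot: [-3.141, 0.001, 0.668]
wrist_force: [-0.2, 0.7, 0.5]
opening: 94.0
gripper_force: 0.0
[321.8 184.7]
```

View pics/w1.png

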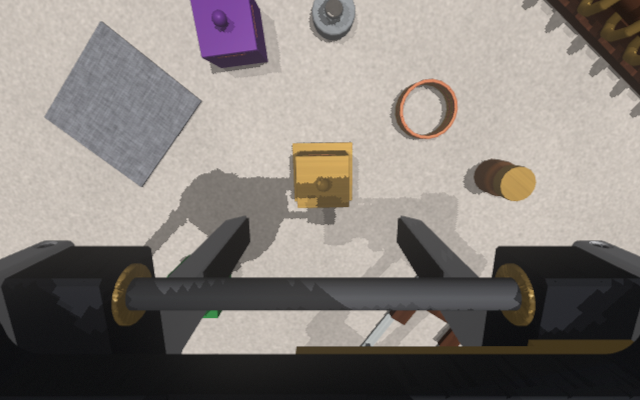

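Run:
```python
from h import *
im=cv2.imread('pics/w1.png');cv2.imwrite('pics/c2.png',cv2.resize(im[130:225,275:370],None,fx=6,fy=6,interpolation=cv2.INTER_CUBIC))
print(np.load('pics/w1.png.npz')['P'].round(2).tolist())
```

```text
[[0.62, -0.76, -0.18, 639.63], [-0.79, -0.6, -0.14, 48.53], [-0.0, 0.23, -0.97, 385.69], [0.0, 0.0, 0.0, 1.0]]
```

View pics/c2.png

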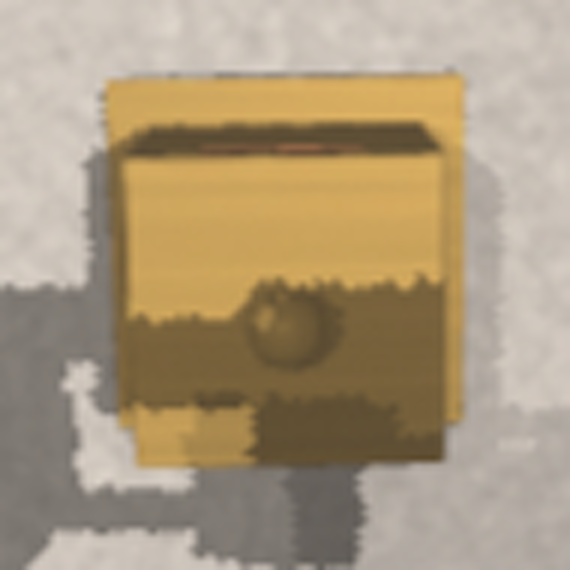

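Run:
```python
from h import *
f='w1.png'
g=lambda x,y,z:ray(f,275+x/6-.4,130+y/6-.4,z)
for z,q in((69,[(122,155),(442,153),(443,461),(134,466)]),(5,[(105,80),(463,75),(463,422),(119,426)])):
    t=[g(*p,z) for p in q];print(t,np.mean(t,0))
    for i in range(4):
        d=t[i]-t[i-1];print(np.linalg.norm(d).round(1),(np.degrees(np.arctan2(d[1],d[0]))%90).round(1))
```

```text
[array([593.7,  50.7,  69. ]), array([628.9,   6.4,  69. ]), array([585.3, -29.5,  69. ]), array([549.4,  14.6,  69. ])] [589.325  10.55   69.   ]
57.1 39.2
56.6 38.5
56.5 39.5
56.9 39.1
[array([594.8,  63.4,   5. ]), array([642.2,   4.8,   5. ]), array([583.9, -43.1,   5. ]), array([536.4,  15.8,   5. ])] [589.325  10.225   5.   ]
75.3 39.2
75.4 39.0
75.5 39.4
75.7 38.9
```

```bash
python3 -m creep '{"xyz":[[0.0024,-0.0006,0],[0,0,0.04],[0,0,0.04],[0,0,0.04],[0,0,0.03],[0,0,0.023],[0,0,0],[0,0,0]],"spin":[-0.8,0,0,0,0,0,0,0],"jaw":[0.094,0.094,0.094,0.094,0.094,0.094,0.094,0.094]}' 30 && python3 -m creep '{"xyz":[[0,0,0],[0,0,0],[0,0,0],[0,0,0],[0,0,0],[0,0,0],[0,0,0],[0,0,0]],"spin":[0,0,0,0,0,0,0,0],"jaw":[0.05,0.05,0.05,0.05,0.05,0.05,0.05,0.05]}' 30
```

```text
clock: 2.95
position: [589.2, 9.7, 32.7]
tool_rot: [3.142, 0.0, 0.684]
wrist_force: [1.1, -1.0, 0.1]
opening: 93.7
gripper_force: 0.0
clock: 3.75
position: [588.9, 9.9, 32.8]
tool_rot: [3.141, -0.0, 0.684]
wrist_force: [-1.0, -0.4, 3.7]
opening: 56.8
gripper_force: 30.0
```

```bash
python3 -m creep '{"xyz":[[0,0,-0.01],[0,0,-0.02],[0,0,-0.03],[0,0,-0.03],[0,0,-0.01],[0,0,0],[0,0,0],[0,0,0],[0,0,0],[0,0,0]],"spin":[0,0,0,0,0,6.86,6.86,6.86,6.86,6.86],"jaw":[0.05,0.05,0.05,0.05,0.05,0.05,0.05,0.05,0.05,0.05]}' 30 && python3 -m creep '{"xyz":[[-0.0124,0.0159,0],[-0.0224,0.0309,0],[-0.0224,0.0309,0],[-0.0224,0.0309,0],[-0.0224,0.0309,0],[-0.0224,0.0309,0],[-0.0224,0.0309,0],[-0.0224,0.0309,0],[-0.0100,0.0147,0],[0,0,0],[0,0,0]],"spin":[0,0,0,0,0,0,0,0,0,0,0],"jaw":[0.05,0.05,0.05,0.05,0.05,0.05,0.05,0.05,0.05,0.05,0.05]}' 30
python3 - <<'E'
from h import *
snap('wrist','w2.png')
for x,y,z in[(90,55,4),(90,-55,4),(19,31,16),(19,-31,16),(-90,-41,4),(-90,41,4)]:
    a=np.radians(4.9);print(proj('w2.png',[506+x*np.cos(a)-y*np.sin(a),-245+x*np.sin(a)+y*np.cos(a),z]))
E
```

```text
clock: 4.75
position: [587.7, 9.8, 130.8]
tool_rot: [-3.141, 0.003, 0.081]
wrist_force: [0.3, 0.5, -5.2]
opening: 57.0
gripper_force: 30.0
clock: 5.85
position: [430.9, -251.0, 131.6]
tool_rot: [-3.14, 0.001, 0.084]
wrist_force: [0.4, 0.0, -3.7]
opening: 56.8
gripper_force: 30.0
[263.7  12.6]
[382.2  12.2]
[290.3  91.7]
[355.9  91.5]
[361.7 199.8]
[285. 200.]
```

View pics/w2.png

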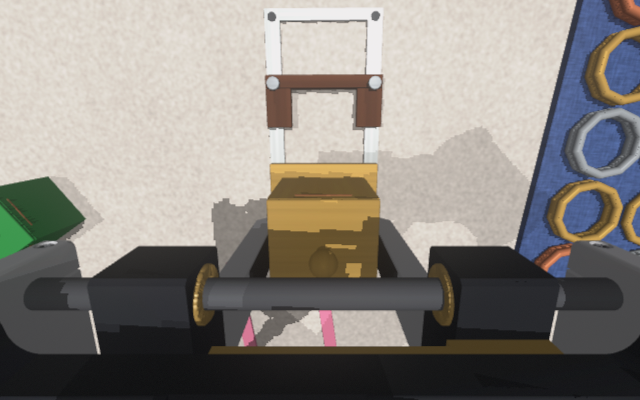

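Run:
```python
from h import *
im=cv2.imread('pics/w2.png');cv2.imwrite('pics/c3.png',cv2.resize(im[0:200,255:395],None,fx=5.7,fy=3,interpolation=cv2.INTER_CUBIC))
```

```text
(no output)
```

View pics/c3.png

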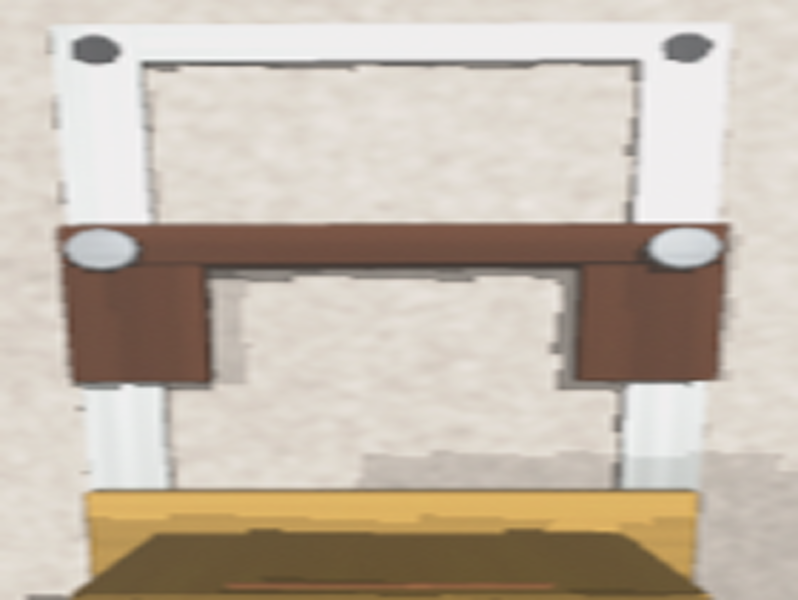

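Run:
```python
from h import *
f='w2.png'
g=lambda x,y,z:ray(f,255+x/5.7-.4,y/3-.3,z)
A,B=g(52,26,4),g(730,24,4);d=A-B;th=np.degrees(np.arctan2(d[1],d[0]))-90
iu=[g(174,485,4),g(620,485,4)];it=[g(142,64,4),g(640,64,4)]
m1,m2=np.mean(iu,0),np.mean(it,0);e=m2-m1
print(A,B,np.linalg.norm(d),th,'inner',m1,m2,np.linalg.norm(iu[0]-iu[1]),np.linalg.norm(it[0]-it[1]),np.degrees(np.arctan2(e[1],e[0])))
for s in(0,1):
    r=(it[s]-iu[s]);print(np.degrees(np.arctan2(r[1],r[0])))
S=[g(207,264,16),g(580,264,16)];H=[g(212,381,16),g(577,381,16)];print('stop',S,np.mean(S,0),'hooks',np.mean(H,0),np.linalg.norm(np.mean(S,0)-np.mean(H,0)))
F=[g(88,491,103.8),g(697,491,103.8)];d=F[0]-F[1];print('foot',F,np.mean(F,0),np.linalg.norm(d),np.degrees(np.arctan2(d[1],d[0]))-90)
print('tie ctr', (A+B)/2)
print(arm.state()['position'],arm.state()['tool_rot'])
```

```text
[ 594.5 -182.4    4. ] [ 604.1 -292.1    4. ] 110.11925353906102 5.00129250532386 inner [ 457.55 -250.15    4.  ] [ 588.45 -238.15    4.  ] 81.17696717665673 81.57560909977933 5.237837782592259
5.3246373967471365
5.151014052460156
stop [array([ 525.9, -212.9,   16. ]), array([ 531. , -274.3,   16. ])] [ 528.45 -243.6    16.  ] hooks [ 492.7  -246.75   16.  ] 35.88850790991456
foot [array([ 466. , -211.1,  103.8]), array([ 472.2, -285.8,  103.8])] [ 469.1  -248.45  103.8 ] 74.95685425629868 4.744598113038407
tie ctr [ 599.3  -237.25    4.  ]
[ 431.32165114 -250.55176588  131.76659457] [-3.13990921e+00  6.49698863e-04  8.56467379e-02]
```

```bash
python3 -m creep '{"xyz":[[0,0.0005,0.02],[0,0,0.03],[0,0,0.03],[0,0,0.012],[0,0,0.003],[0,0,0.002],[0,0,0.001],[0,0,0.0005],[0,0,0]],"spin":[-0.3,0,0,0,0,0,0,0,0],"jaw":[0.05,0.05,0.05,0.05,0.05,0.05,0.05,0.05,0.05]}' 30
```

```text
clock: 6.8
position: [432.0, -252.3, 34.6]
tool_rot: [3.141, -0.001, 0.091]
wrist_force: [0.0, -0.8, -3.4]
opening: 56.6
gripper_force: 30.0
```

```bash
python3 -m creep '{"xyz":[[0,0,0.0005],[0,0,0.0005],[0,0,0.0005],[0,0,0.0002],[0,0,0],[0,0,0]],"spin":[0,0,0,0,0,0],"jaw":[0.05,0.05,0.05,0.05,0.05,0.05]}' 30
```

```text
clock: 7.4
position: [431.6, -252.5, 33.0]
tool_rot: [3.141, -0.0, 0.091]
wrist_force: [-2.3, -0.4, 5.7]
opening: 57.1
gripper_force: 30.0
```

```bash
python3 -m creep '{"xyz":[[0.002,0,-0.0003],[0.005,0,0],[0.005,0,0],[0.005,0,0],[0.005,0,0],[0.005,0,0],[0.005,0,0],[0.005,0,0],[0.005,0,0],[0.003,0,0],[0.002,0,0],[0,0,0]],"spin":[0,0,0,0,0,0,0,0,0,0,0,0],"jaw":[0.05,0.05,0.05,0.05,0.05,0.05,0.05,0.05,0.05,0.05,0.05,0.05]}' 30
```

```text
clock: 8.6
position: [477.3, -247.6, 32.9]
tool_rot: [-3.141, 0.002, 0.092]
wrist_force: [-4.8, 0.5, 5.8]
opening: 56.9
gripper_force: 30.0
```

```bash
python3 -m creep '{"xyz":[[0.003,0,0],[0.002,0,0],[0.002,0,0],[0.001,0,0],[0.001,0,0],[0.001,0,0],[0,0,0],[0,0,0]],"spin":[0,0,0,0,0,0,0,0],"jaw":[0.05,0.05,0.05,0.05,0.05,0.05,0.05,0.05]}' 30
```

```text
clock: 9.4
position: [487.0, -246.7, 32.9]
tool_rot: [-3.141, 0.002, 0.092]
wrist_force: [-4.9, -0.0, 6.6]
opening: 56.9
gripper_force: 30.0
```

```bash
python3 -m creep '{"xyz":[[0.001,0,0],[0.001,0,0],[0.0005,0,0],[0.0005,0,0],[0,0,0]],"spin":[0,0,0,0,0],"jaw":[0.05,0.05,0.05,0.05,0.05]}' 30;python3 -m creep '{"xyz":[[0.0005,0,0],[0.0005,0,0],[0.0005,0,0],[0,0,0]],"spin":[0,0,0,0],"jaw":[0.05,0.05,0.05,0.05]}' 30
```

```text
clock: 9.9
position: [489.9, -246.4, 32.9]
tool_rot: [-3.141, 0.003, 0.092]
wrist_force: [-6.5, -0.5, 6.5]
opening: 56.9
gripper_force: 30.0
clock: 10.3
position: [490.5, -246.4, 33.0]
tool_rot: [-3.141, 0.004, 0.092]
wrist_force: [-7.9, -0.4, 7.4]
opening: 57.3
gripper_force: 30.0
```

```bash
python3 -m creep '{"xyz":[[0.0005,0,0],[0.0005,0,0],[0,0,0],[0,0,0]],"spin":[0,0,0,0],"jaw":[0.05,0.05,0.05,0.05]}' 30
python3 - <<'E'
from h import *
snap('wrist','w3.png')
E
```

```text
clock: 10.7
position: [490.6, -246.4, 33.1]
tool_rot: [-3.141, 0.006, 0.092]
wrist_force: [-9.6, -1.7, 8.9]
opening: 56.5
gripper_force: 30.0
```

View pics/w3.png

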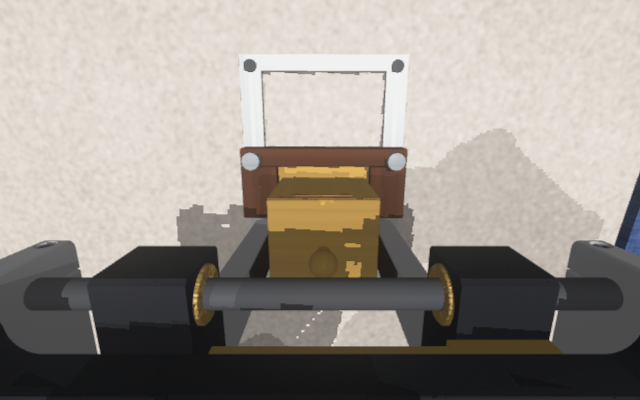

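The tin's foot (front edge near row 167) meets the dark crossbar between the hooks, so it is home. I ease off the push and draw the lid straight up.

```bash
python3 -m creep '{"xyz":[[-0.0005,0,0],[-0.0005,0,-0.0005],[0,0,-0.001],[0,0,-0.002],[0,0,-0.003],[0,0,-0.005],[0,0,-0.005],[0,0,0]],"spin":[0,0,0,0,0,0,0,0],"jaw":[0.05,0.05,0.05,0.05,0.05,0.05,0.05,0.05]}' 50
```

```text
clock: 11.55
position: [491.8, -245.5, 48.7]
tool_rot: [-3.14, 0.002, 0.091]
wrist_force: [-3.9, -0.3, -10.8]
opening: 57.0
gripper_force: 50.0
```

```bash
python3 -m creep '{"xyz":[[-0.0004,0,-0.005],[-0.0003,0,-0.005],[0,0,-0.005],[0,0,-0.005],[0,0,-0.005],[0,0,-0.005],[0,0,-0.005],[0,0,-0.005],[0,0,-0.008],[0,0,-0.01],[0,0,-0.01],[0,0,0]],"spin":[0,0,0,0,0,0,0,0,0,0,0,0],"jaw":[0.05,0.05,0.05,0.05,0.05,0.05,0.05,0.05,0.05,0.05,0.05,0.05]}' 50
python3 - <<'E'
from h import *
snap('wrist','w4.png')
E
```

```text
clock: 12.75
position: [494.0, -248.0, 120.0]
tool_rot: [3.137, -0.005, 0.091]
wrist_force: [0.2, -1.2, -0.9]
opening: 56.9
gripper_force: 50.0
```

View pics/w4.png

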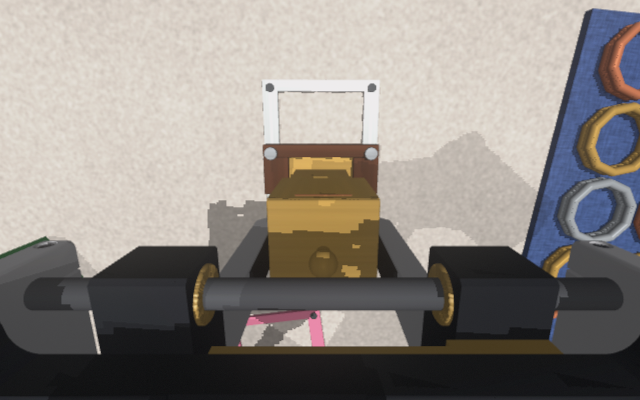

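The base stays home, with its foot at the crossbar (row 165), and the lid is clear. I carry it to the pad.

```bash
python3 -m creep '{"xyz":[[0,0,-0.015],[0,0,-0.025],[0.001,-0.01,0],[0.003,-0.03,0],[0.004,-0.0415,0],[0.004,-0.0415,0],[0.004,-0.0415,0],[0.004,-0.0415,0],[0.004,-0.0415,0],[0.004,-0.0415,0],[0.004,-0.0415,0],[0.004,-0.0415,0]],"spin":[0,0,0,0,0,0,0,0,0,0,0,0],"jaw":[0.05,0.05,0.05,0.05,0.05,0.05,0.05,0.05,0.05,0.05,0.05,0.05]}' 50 && python3 -m creep '{"xyz":[[0.004,-0.0415,0],[0.004,-0.0415,0],[0.003,-0.03,0],[0.001,-0.01,0],[0,0,0],[0,0,0]],"spin":[0,0,0,0,0,0],"jaw":[0.05,0.05,0.05,0.05,0.05,0.05]}' 50;  python3 - <<'E'
from h import *
s=arm.state();print(s['position'])
snap('top','t2.png');snap('wrist','w5.png')
a=np.hstack([cv2.resize(cv2.imread('pics/t2.png')[100:270,170:440],(400,252)),cv2.resize(cv2.imread('pics/w5.png'),(400,250),interpolation=3)[:252] if 0 else cv2.resize(cv2.imread('pics/w5.png'),(400,252))])
cv2.imwrite('pics/m5.png',a)
E
```

```text
clock: 14.0
position: [492.7, 129.4, 155.9]
tool_rot: [-3.141, 0.001, 0.091]
wrist_force: [0.5, -0.3, -1.1]
opening: 56.6
gripper_force: 50.0
clock: 14.6
position: [494.2, 249.8, 156.3]
tool_rot: [3.14, 0.001, 0.091]
wrist_force: [-0.4, -0.9, -0.3]
opening: 56.6
gripper_force: 50.0
[494.21069028 249.79672817 156.32040153]
```

View pics/m5.png

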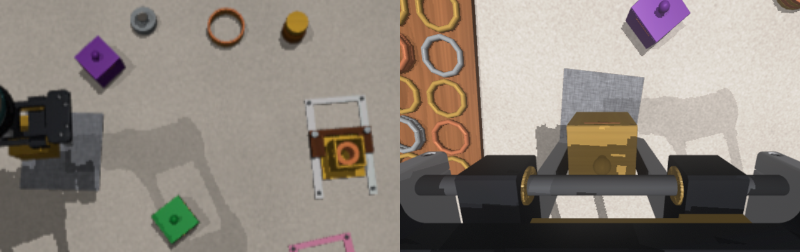

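The left half (top view) shows the open base still in the keeper; the right half (wrist view) shows the lid over the pad. I lower it.

```bash
python3 -m creep '{"xyz":[[0.002,0,0.015],[0,0,0.03],[0,0,0.03],[0,0,0.025],[0,0,0.015],[0,0,0.005],[0,0,0.003],[0,0,0.001],[0,0,0]],"spin":[0,0,0,0,0,0,0,0,0],"jaw":[0.05,0.05,0.05,0.05,0.05,0.05,0.05,0.05,0.05]}' 30; python3 -m creep '{"xyz":[[0,0,0.0005],[0,0,0.0005],[0,0,0.0005],[0,0,0.0005],[0,0,0]],"spin":[0,0,0,0,0],"jaw":[0.05,0.05,0.05,0.05,0.05]}' 30
```

```text
clock: 15.6
position: [497.6, 250.9, 33.9]
tool_rot: [-3.141, -0.002, 0.091]
wrist_force: [0.3, 0.7, -0.7]
opening: 56.8
gripper_force: 30.0
clock: 16.1
position: [496.8, 251.0, 31.0]
tool_rot: [3.141, 0.0, 0.091]
wrist_force: [0.3, 0.2, -1.3]
opening: 56.9
gripper_force: 30.0
```

```bash
python3 -m creep '{"xyz":[[0,0,0.0005],[0,0,0.0005],[0,0,0.0005],[0,0,0]],"spin":[0,0,0,0],"jaw":[0.05,0.05,0.05,0.05]}' 30; python3 -m creep '{"xyz":[[0,0,0.0005],[0,0,0.0005],[0,0,0],[0,0,0]],"spin":[0,0,0,0],"jaw":[0.05,0.05,0.05,0.05]}' 30
```

```text
clock: 16.5
position: [496.8, 250.9, 29.4]
tool_rot: [3.141, 0.0, 0.091]
wrist_force: [0.4, -0.6, -1.3]
opening: 57.0
gripper_force: 30.0
clock: 16.9
position: [496.9, 251.0, 28.9]
tool_rot: [3.142, -0.0, 0.091]
wrist_force: [0.0, -0.4, 2.7]
opening: 56.7
gripper_force: 30.0
```

```bash
python3 -m creep '{"xyz":[[0,0,0],[0,0,0],[0,0,0],[0,0,0],[0,0,0],[0,0,0]],"spin":[0,0,0,0,0,0],"jaw":[0.06,0.075,0.094,0.094,0.094,0.094]}' 30 && python3 -m creep '{"xyz":[[0,0,-0.02],[0,0,-0.04],[0,0,-0.04],[0,0,-0.04],[-0.04,0.02,-0.03],[-0.04,0.04,0],[-0.04,0.04,0],[-0.04,0.04,0],[0,0,0],[0,0,0]],"spin":[0,0,0,0,0,0,0,0,0,0],"jaw":[0.094,0.094,0.094,0.094,0.094,0.094,0.094,0.094,0.094,0.094]}'
python3 - <<'E'
from h import *
snap('top','t3.png');snap('scene','s3.png')
cv2.imwrite('pics/m6.png',np.hstack([cv2.resize(cv2.imread('pics/'+n),(400,250),interpolation=cv2.INTER_AREA) for n in('t3.png','s3.png')]))
E
```

```text
clock: 17.5
position: [496.9, 251.0, 28.5]
tool_rot: [3.141, 0.0, 0.091]
wrist_force: [-0.1, 0.4, 0.3]
opening: 93.3
gripper_force: 0.0
clock: 18.5
position: [365.5, 113.5, 196.9]
tool_rot: [-3.141, -0.002, 0.089]
wrist_force: [-0.1, 0.4, -0.9]
opening: 94.2
gripper_force: 0.0
```

View pics/m6.png

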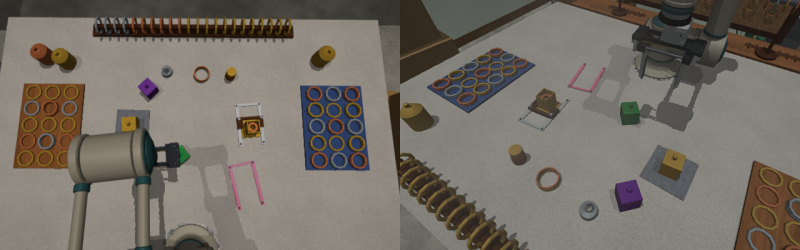

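The lid stands upright in the middle of the pad (673,165), the open base is home under the hooks (545,100), and the bystanders look undisturbed. I hand the job in.

```bash
python3 -c "
from plant import arm
print(arm.finish_job())"
```

```text
the job is handed in; nothing more can be done
None
```

The job is handed in, with no verdict returned: the last pictures show the open base home under the hooks, the lid upright in the middle of the felt pad and the bystanders apparently unmoved, at about 18.6 s on the clock.

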